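Load a drying cartridge and snap the cap home

ROBOT

A 6-joint arm with a two-finger parallel gripper is mounted at the origin on the work surface. World frame = base frame: x ahead of the robot, y to its left, z up, the work surface at z = 0. Lengths are in m, angles in rad, forces in N, time in s.
With the tool pointing down it reaches from about 0.35 to 0.775 m from the base axis. Payload 7.3 kg.
Tool frame: the origin (TCP) lies on the mounting face of the last link; the fingertips stand 178 mm ahead of it and the grasp point (between the pads) lies 159 mm ahead of it (robot.tcp_to_tips is the distance from the TCP to the fingertips, in m); z points along the fingers, y is the direction in which the jaws open and shut (so a half turn about z gives the same grasp; the last joint's range is limited). The gripper opens to 92 mm and grips with 3 to 60 N. Pads are 19 mm wide; open, the fingers measure 130 mm over their backs; the gripper's body (75 mm by 190 mm) begins 47 mm behind the grasp point.
Start: joints at [-1.286, 0.342, 1.524, -0, 1.275, -0.146], TCP at [0.219, -0.477, 0.405] pointing down, gripper open.
Joint ranges: [-2.53, 2.53], [-0.77, 2.02], [0.04, 2.7], [-1, 4.14], [0.28, 2.66], [-3.11, 3.11]. Speed limits (rad/s): [2.57, 2.57, 3.14, 3.14, 3.14, 3.14].

INTERFACE

Orientations are given as [roll, pitch, yaw] about the fixed x, y, z axes, in that order (R = Rz(yaw) Ry(pitch) Rx(roll)).
In Python, from cell import robot, viewer gives the robot as it stands.
- The arm moves only by the shell command python3 -m creep 'ROWS' [OPENING] [FORCE]. ROWS is JSON, a list that holds one entry, the list of rows, each a list of 6 numbers: the shift along the world's x, y, z in mm, then the turn, a rotation vector about the world's x, y, z in degrees. A call has 1 to 5 rows; each row shifts and turns the pose as measured when the row begins; what a row does not reach is not made up. A row lasts 1/12 s, in which the tool goes at most 41.7 mm and 7.16 degrees, less where a joint would pass 70% of its speed; a pose out of reach is approached as far as the arm can. A call with a gripper value outside its range is refused whole. OPENING is the closure, from -1 (fully open) to 1 (shut), set as the call begins (- or left out, the last holds). The fingers move at their own pace and stop on an object; FORCE is the grip in N (left out, the last holds). Time passes only in rows, so rows that do not move let the fingers close. It gives the time, the measured TCP pose, the force and the opening at its end, in the units of the state.
- robot.observe(): the state, without advancing time (a new reading comes with each control period).
- viewer.read_camera(name): name is "side" or "top" or "wrist"; returns the picture (480x640x3 uint8, blue, green, red); there is no depth.
- viewer.camera_model(name): a dict with "fx", "fy", "cx", "cy" (pixels), "k1" (the pictures are not rectified: a ray, as slopes to the right and down, at radius r is drawn at 1 + k1 r^2 times it, then the intrinsics apply), "pose" (4x4, takes a point from camera to world coordinates); the wrist camera has in their place "mount" (4x4, takes a point from camera to tool coordinates, whose origin is the TCP and whose axes are the flange's). Camera axes: x right, y up, looking along -z (the intrinsics and any distortion apply to the point x, -y, -z); pixel columns grow to the right and rows downward; lengths in m; the calibration is good to about 2 mm. A picture is of the moment at which its call begins: read the wrist's pose just before it. camera_model takes no time and is no camera call.
- robot.hand_in(): hands the job in, once; it reports no verdict.
The state is a dict: "time": time; "qpos": joint angles; "qvel": joint speeds; "joint_efforts": joint torques, N m; "tool_pos": TCP position; "tool_rot": TCP orientation; "contact_force": force on the tool from outside, world axes, zero at the start; "torque": the same for the moment, N m; "opening": finger opening in m.
Only numpy, scipy, OpenCV 4.12 (cv2) and the standard library are available. Lean on these libraries where they do the work, as an engineer would, in place of code of your own. Each camera call takes 0.05 s, during which the arm holds its last target. There are 200 camera calls.

TASK

Pull the yellow and black cap of the clear drying tube straight out until it clicks at its open stop, and lay the fresh blue cartridge lengthwise in the metal cradle that comes out with the cap, letting go of it there. Then press the cap back in until it clicks fully home, with the cartridge inside. Leave the spent orange cartridge and the other things on the bench where they are.

Things in the scene. Friction and masses are not known exactly. Their poses are not given: they have to be found in the camera images.
- dryer: drying unit fixed to the bench: a clear tube lying level on a low white base (165 long, 90 wide, 32 high). Tube 165 long, 72 outside and 64 inside diameter, its axis 75 above the bench. Origin on the bench below the tube's open mouth; x points from the mouth into the tube, away from the cap, z up. The cap slides out along -x. The base begins 12 behind the mouth
- cap (a joint): slide of the cap with its cradle: 0 = fully home, closing the tube; 0.135 m = open stop, the whole cradle outside the tube. A sprung ball holds it in the last 6 mm at each end (about 10 N to pull out of or press into either click); between them it slides with light friction and stays where left
- cap_grip (a point): centre of the cap's grip, on the tube axis, 75 above the bench, 37 in front of the mouth when home; moves with the cap. Axes as dryer. The grip is a yellow round bar of 40 diameter, 46 long along x (23 either side of this point), with a black flange (48 diameter, 8 thick) at its free end and the black cap disc (80 diameter) behind it
- cradle (a point): where the middle of a seated cartridge belongs: on the tube axis, 75 above the bench, 17 above the floor of the aluminium cradle, 104 behind cap_grip; moves with the cap. Axes as dryer. Bed 116 long along x between the cap disc and a rear stop 12 high; its 45-degree lips are 30 wide outside and rise 5, so fingers pass down either side of a cartridge
- fresh: fresh drying cartridge, loose: blue octagonal bar with aluminium end collars, 100 long, 34 across flats, 140 g, lying on a flat on the bench. Origin at the middle of its underside, x along its length (both ends alike), z up
- fresh_mid (a point): middle of the fresh cartridge, 17 above its underside
- spent: spent cartridge, same shape and size but orange, lying on the bench; leave it. Origin and axes as fresh
- spray: white spray bottle with a yellow label band, 68 diameter, 191 high, standing; origin under its centre; leave it
- carton: white carton, 140 x 100 x 80 high; origin under its centre; leave it
- screwdriver: screwdriver lying on the bench, about 200 long, handle to its -x; origin under it; leave it
There are look-alikes about, which are no part of the job. There is more than one size of the fresh; the job needs the largest.

How it is judged:
By the outcome, as a careful person would: the job done as asked, in the order asked, and still so for the second after the job is handed in, with the robot touching nothing.
It also fails if it takes over 66 s, if anything falls off the work surface, if the arm or the gripper's body presses on something with over 40 N, if the wrist force passes 120 N, or if a joint passes its speed limit or range.

## Working session

There is one attempt and no reset: what is moved stays moved. The work goes in short steps, Python scripts to look and compute and a shell command to move; the robot and the scene stay as the last step left them, time stands still between calls to the robot, and variables do not carry over. Pictures are saved under pics/ and viewed, about 8 in all and at most 12, crops included, and the job is handed in when it is done.

```bash
ls; mkdir -p pics
cat > h.py <<'E'
import numpy as np, cv2
from cell import robot, viewer
from scipy.spatial.transform import Rotation as R
def shot(n,f=None):
    s=robot.observe(); im=viewer.read_camera(n).copy(); m=viewer.camera_model(n)
    if 'pose' in m: P=np.array(m['pose'])
    else:
        T=np.eye(4); T[:3,:3]=R.from_euler('xyz',s['tool_rot']).as_matrix(); T[:3,3]=s['tool_pos']; P=T@np.array(m['mount'])
    if f: cv2.imwrite('pics/'+f,im)
    return im,m,P
def ray(px,m,P):
    K=np.array([[m['fx'],0,m['cx']],[0,m['fy'],m['cy']],[0,0,1.]])
    u=cv2.undistortPoints(np.array(px,float).reshape(-1,1,2),K,np.array([m['k1'],0,0,0.])).reshape(-1,2)
    d=np.c_[u[:,0],-u[:,1],-np.ones(len(u))]@P[:3,:3].T
    return P[:3,3],d
def plane(px,m,P,z):
    o,d=ray(px,m,P); return o+d*((z-o[2])/d[:,2])[:,None]
def blobs(im,lo,hi,amin=150):
    k=cv2.inRange(cv2.cvtColor(im,cv2.COLOR_BGR2HSV),lo,hi)
    c,_=cv2.findContours(k,cv2.RETR_EXTERNAL,cv2.CHAIN_APPROX_NONE)
    return [x for x in c if cv2.contourArea(x)>amin]
COL={'blue':((95,90,40),(130,255,255)),'yellow':((20,100,80),(35,255,255)),'orange':((5,120,80),(19,255,255))}
E
python3 - <<'E'
from h import *
np.set_printoptions(precision=4,suppress=True)
a=[]
for n in('top','side'):
    im,m,P=shot(n); a.append(im); print(n,{k:v for k,v in m.items() if k!='pose'},P[:3,3],P[:3,2])
    for c in COL:
        for b in blobs(im,*COL[c]):
            r=cv2.minAreaRect(b); print(c,np.round(r[0]),np.round(r[1]),round(r[2]), plane(cv2.boxPoints(r),m,P,0.02)[:,:2].tolist())
    cv2.imwrite(f'pics/{n}1.png',im)
E
```

```text
pics
top {'fx': 534.8570458462884, 'fy': 534.8570458462884, 'cx': 325.56523580380997, 'cy': 246.54960195387244, 'k1': 0.04815488198441686} [ 0.4562 -0.0274  1.2207] [-0.0932 -0.0023  0.9956]
blue [407. 220.] [33. 14.] 8 [[0.6143414522858873, -0.1700285811802003], [0.6465313281389304, -0.17551120406959386], [0.6343540506342089, -0.24940803926520266], [0.6022538728226967, -0.24376735981086406]]
blue [454. 188.] [ 9. 21.] 90 [[0.7062902617343785, -0.29601622627731494], [0.7052763105176236, -0.3433540058670736], [0.6846125657357428, -0.34254020010903835], [0.6856032176719287, -0.2952683960817282]]
blue [390. 178.] [ 9. 21.] 34 [[0.7076452378082221, -0.15219309942329218], [0.7481894467588692, -0.1802423743516388], [0.736441527828655, -0.19671629301698274], [0.6959645896620928, -0.16865509424606234]]
yellow [244. 245.] [15. 22.] 20 [[0.5567673972907916, 0.18452878468933287], [0.6043072133661431, 0.16713509726297776], [0.5919851667775782, 0.13514781591091046], [0.5445218238369368, 0.1526531780313326]]
orange [390. 299.] [34. 15.] 27 [[0.4518118469336799, -0.12527475229868199], [0.4818121696
[... 1038 characters left out ...]
[0.4136338250850479, -0.1987377813188972], [0.4500010951379244, -0.12876395691318598]]
orange [359.  60.] [24. 68.] 5 [[0.6323455023803985, -0.8903978205173475], [0.6749311672093865, -1.4965723803297604], [0.5591048176616183, -1.4888384064970206], [0.5381850780403701, -0.8878382172693031]]
orange [310.  52.] [23. 68.] 23 [[0.8738168086832081, -0.9658130428360372], [0.8652593279889339, -1.5768458331490993], [0.7494742020116072, -1.4878882180462754], [0.7779995306261384, -0.9082661968818473]]
orange [122. 240.] [479. 245.] 90 [[2.5863257125657655, -1.6225440046261423], [1.2462666581333885, -1.7349861217612246], [0.6600955186490591, 0.5084161201556272], [1.1272099940062246, 0.5807892139504869]]
```

View pics/top1.png

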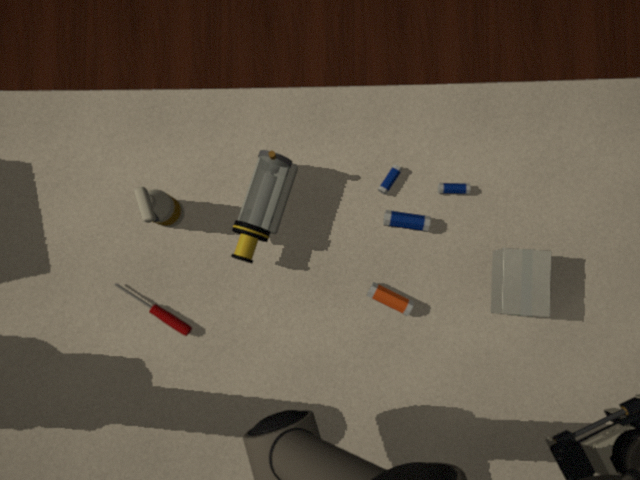

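View pics/side1.png

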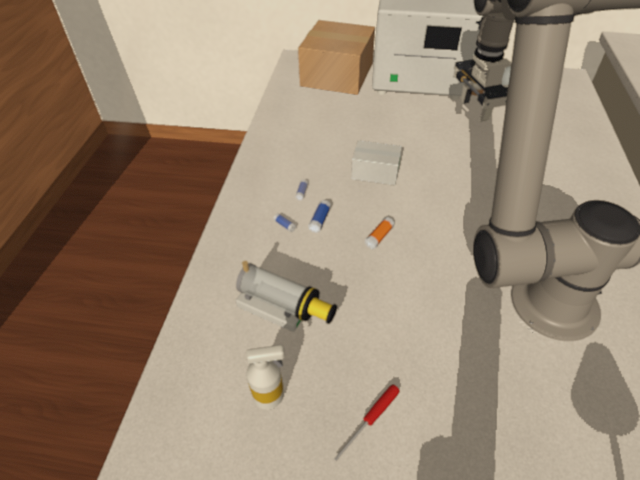

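The top view shows the dryer grip at about (244,245), with its tube running to about (275,157). The large fresh cartridge is at (407,220), with two small blue decoys at (390,178) and (454,188). The spent cartridge is at (390,299). The cap slides out roughly toward the robot.

Run:
```python
from h import *
np.set_printoptions(precision=4,suppress=True)
s=robot.observe(); print(s['tool_pos'],s['tool_rot'],s['opening']); m=viewer.camera_model('wrist'); print(np.array(m['mount']),m['fx'])
im,m,P=shot('top')
b=[x for x in blobs(im,*COL['yellow'])][0]; r=cv2.minAreaRect(b)
q=plane([r[0],(275,157)],m,P,.075)
v=q[1]-q[0]; print('grip',q[0],'far',q[1],'ang',np.degrees(np.arctan2(v[1],v[0])))
bp=plane(cv2.boxPoints(r),m,P,.075);e=[bp[1]-bp[0],bp[2]-bp[1]]
for x in e: print(np.linalg.norm(x),np.degrees(np.arctan2(x[1],x[0])))
b=max(blobs(im,*COL['blue']),key=cv2.contourArea); r=cv2.minAreaRect(b);bp=plane(cv2.boxPoints(r),m,P,.02);e=[bp[1]-bp[0],bp[2]-bp[1]]
print('fresh',bp.mean(0))
for x in e: print(np.linalg.norm(x),np.degrees(np.arctan2(x[1],x[0])))
```

```text
[ 0.2192 -0.4769  0.4041] [-3.1403 -0.0002  0.4308] 0.092167393351757
[[ 0.0001  0.951   0.3091  0.0842]
 [ 1.     -0.     -0.0004 -0.0005]
 [-0.0003  0.3091 -0.951   0.0204]
 [ 0.      0.      0.      1.    ]] 429.12577608712087
grip [0.5692 0.1516 0.075 ] far [0.7617 0.0821 0.075 ] ang -19.84866711160581
0.04828506673701669 -18.542850585131156
0.031451237071319485 -109.52311668902787
fresh [ 0.6244 -0.2097  0.02  ]
0.032653441796870825 -9.665938818968343
0.07489344657147222 -99.3575341223669
```

```bash
python3 -m creep '[[[20,36,0,0,0,0],[20,36,0,0,0,-5],[20,36,0,0,0,-5],[20,36,0,0,0,-5],[20,36,0,0,0,-5]]]' -1 40
python3 -m creep '[[[20,36,0,0,0,-5],[20,36,0,0,0,-5],[20,36,0,0,0,-5],[20,36,0,0,0,-5],[20,36,0,0,0,-4]]]'
python3 -m creep '[[[20,36,0,0,0,0],[20,36,0,0,0,0],[20,36,0,0,0,0],[20,36,0,0,0,0],[20,36,0,0,0,0]]]'
```

```text
time: 0.57
tool_pos: [0.3173, -0.2974, 0.4016]
tool_rot: [-3.139, 0.002, 0.057]
contact_force: [0.6, -0.3, -0.3]
opening: 0.0917
time: 0.98
tool_pos: [0.414, -0.1175, 0.4014]
tool_rot: [-3.139, 0.002, -0.377]
contact_force: [1.1, -1.1, -0.2]
opening: 0.0921
time: 1.4
tool_pos: [0.5126, 0.0665, 0.4012]
tool_rot: [-3.14, 0.002, -0.382]
contact_force: [0.3, 0.2, -0.6]
opening: 0.0921
```

```bash
python3 -m creep '[[[20,30,0,0,0,2.5],[20,30,0,0,0,0],[17,25,0,0,0,0],[0,0,0,0,0,0],[0,0,0,0,0,0]]]'
python3 - <<'E'
from h import *
im,m,P=shot('wrist','w1.png'); s=robot.observe(); print(s['tool_pos'],s['tool_rot'])
for b in blobs(im,*COL['yellow']):
    r=cv2.minAreaRect(b);bp=plane(cv2.boxPoints(r),m,P,.075);e=[bp[1]-bp[0],bp[2]-bp[1]]
    print(r,bp.mean(0),bp)
    for x in e: print(np.linalg.norm(x),np.degrees(np.arctan2(x[1],x[0])))
E
```

```text
time: 1.82
tool_pos: [0.573, 0.1646, 0.3983]
tool_rot: [-3.139, 0.005, -0.327]
contact_force: [0.3, -1.0, 1.5]
opening: 0.0918
[0.57278037 0.1642879  0.39823264] [-3.13854591  0.00552778 -0.32716273]
((345.0, 229.0), (60.0, 54.0), 90.0) [0.56074951 0.14947451 0.075     ] [[0.58889456 0.16089854 0.075     ]
 [0.57648085 0.12412504 0.075     ]
 [0.53231496 0.13719286 0.075     ]
 [0.54530766 0.17568159 0.075     ]]
0.038812239158619644 -108.65325195255406
0.046058583355484385 163.51755509816937
((346.4573974609375, 181.81378173828125), (113.04866790771484, 14.627745628356934), 0.5070290565490723) [0.59419968 0.13774676 0.075     ] [[0.60247331 0.17748742 0.075     ]
 [0.61227973 0.17384253 0.075     ]
 [0.58606899 0.09840515 0.075     ]
 [0.57597672 0.10125194 0.075     ]]
0.010461886638157999 -20.38931311959469
0.07986112898501366 -109.15979935124784
```

View pics/w1.png

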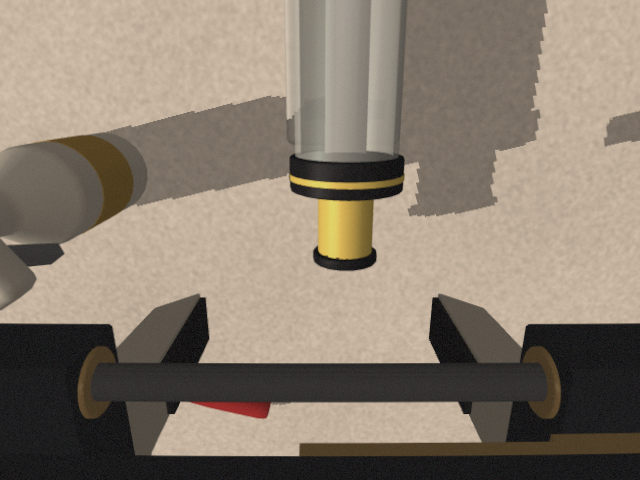

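The wrist view shows the grip bar at columns 318–373 and rows 200–256, with the cap disc at rows 155–198. The axis yaw is about -19.3°, and the grasp point is about (0.565, 0.148).

```bash
python3 -m creep '[[[-4,-8,-20,-0.3,-0.2,-0.6],[-4,-8,-30,0,0,0],[0,0,-30,0,0,0],[0,0,-30,0,0,0],[0,0,-20,0,0,0]]]' -1 40
python3 -m creep '[[[0,0,-15,0,0,0],[0,0,-10,0,0,0],[0,0,0,0,0,0]]]'
python3 - <<'E'
from h import *
im,m,P=shot('wrist','w2.png'); s=robot.observe(); print(s['tool_pos'],s['tool_rot'],s['contact_force'])
E
```

```text
time: 2.28
tool_pos: [0.5628, 0.1431, 0.2706]
tool_rot: [-3.138, -0.011, -0.342]
contact_force: [-0.7, -0.5, 0.0]
opening: 0.0917
time: 2.53
tool_pos: [0.5599, 0.1389, 0.2404]
tool_rot: [3.141, -0.003, -0.347]
contact_force: [-0.6, 0.1, -0.6]
opening: 0.0916
[0.56021262 0.13890379 0.24143708] [ 3.14098321 -0.00423674 -0.34710604] [-0.80601025 -0.78554022  0.52794997]
```

View pics/w2.png

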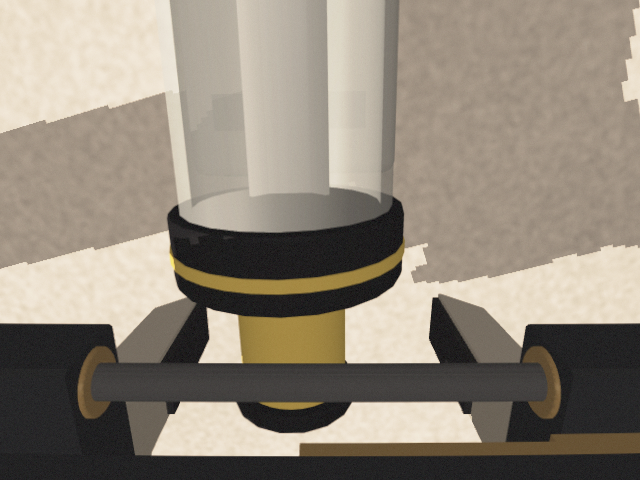

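The grip sits left of the jaws' centre (293 against 320), because the tool drifted about 9 mm. I'll shift it and then close.

```bash
python3 -m creep '[[[5,9,-1,0,0.2,0.5],[0,0,0,0,0,0],[0,0,0,0,0,0]]]' -1 40
python3 -m creep '[[[0,0,0,0,0,0],[0,0,0,0,0,0],[0,0,0,0,0,0],[0,0,0,0,0,0],[0,0,0,0,0,0]]]' 1 40
python3 -m creep '[[[0,0,0,0,0,0],[0,0,0,0,0,0]]]'
```

```text
time: 2.83
tool_pos: [0.5667, 0.1479, 0.2437]
tool_rot: [-3.141, -0.005, -0.339]
contact_force: [-0.0, -0.5, -0.6]
opening: 0.0919
time: 3.25
tool_pos: [0.5674, 0.1488, 0.2468]
tool_rot: [-3.139, -0.01, -0.338]
contact_force: [-0.0, -0.5, 0.3]
opening: 0.063
time: 3.42
tool_pos: [0.5674, 0.1487, 0.2469]
tool_rot: [-3.139, -0.011, -0.338]
contact_force: [-0.7, -0.5, -0.2]
opening: 0.0498
```

```bash
python3 -m creep '[[[0,0,-8,0,0.6,0],[0,0,0,0,0,0]]]'
python3 -m creep '[[[0,0,0,0,0,0],[0,0,0,0,0,0],[0,0,0,0,0,0]]]'
```

```text
time: 3.58
tool_pos: [0.5671, 0.1476, 0.2385]
tool_rot: [3.138, 0.0, -0.337]
contact_force: [-1.5, -4.1, -12.6]
opening: 0.0388
time: 3.83
tool_pos: [0.5674, 0.1475, 0.2383]
tool_rot: [3.138, 0.001, -0.336]
contact_force: [-1.3, -0.0, 4.4]
opening: 0.0395
```

```bash
python3 -m creep '[[[-7.6,2.6,0,0,0,0],[-7.6,2.6,0,0,0,0],[-7.6,2.6,0,0,0,0],[-7.6,2.6,0,0,0,0],[-7.6,2.6,0,0,0,0]]]'
```

```text
time: 4.25
tool_pos: [0.5306, 0.1597, 0.2383]
tool_rot: [3.139, -0.01, -0.336]
contact_force: [1.2, -0.8, 2.6]
opening: 0.0389
```

```bash
python3 -m creep '[[[-11.3,4,0,0,0,0],[-11.3,4,0,0,0,0],[-11.3,4,0,0,0,0],[-11.3,4,0,0,0,0],[-11.3,4,0,0,0,0]]]'
python3 -m creep '[[[-9.4,3.3,0,0,0.2,0],[-7.6,2.6,0,0,0,0],[-5.7,2,0,0,0,0]]]'
```

```text
time: 4.67
tool_pos: [0.4688, 0.1808, 0.2383]
tool_rot: [3.138, -0.009, -0.336]
contact_force: [2.2, -0.4, 2.6]
opening: 0.0389
time: 4.92
tool_pos: [0.443, 0.1898, 0.2383]
tool_rot: [3.137, -0.007, -0.334]
contact_force: [4.2, -2.5, -1.3]
opening: 0.0387
```

```bash
python3 -m creep '[[[-4,1.3,0,0,0,0],[-4,1.3,0,0,0,0]]]'
python3 -m creep '[[[-3,1,0,0,0,0]]]'
```

```text
time: 5.08
tool_pos: [0.4365, 0.1919, 0.2386]
tool_rot: [3.139, -0.017, -0.332]
contact_force: [29.0, -20.8, -19.9]
opening: 0.0391
time: 5.17
tool_pos: [0.4355, 0.192, 0.2385]
tool_rot: [3.139, -0.024, -0.331]
contact_force: [13.8, -9.4, -11.7]
opening: 0.0391
```

```bash
python3 -m creep '[[[0,0,0,0,0,0],[0,0,0,0,0,0],[0,0,0,0,0,0],[0,0,0,0,0,0],[0,0,0,0,0,0]]]' -1
python3 -m creep '[[[0,0,10,0,1,0],[0,0,30,0,0,0],[0,0,35,0,0,0],[0,0,35,0,0,0],[0,0,35,0,0,0]]]'
python3 -m creep '[[[20,-7,15,0,0,0],[20,-7,0,0,0,0],[0,0,0,0,0,0],[0,0,0,0,0,0]]]'
python3 - <<'E'
from h import *
im,m,P=shot('wrist','w3.png'); s=robot.observe(); print(s['tool_pos'],s['tool_rot'],s['contact_force'])
E
```

```text
time: 5.58
tool_pos: [0.434, 0.1919, 0.2371]
tool_rot: [3.138, -0.02, -0.333]
contact_force: [-0.2, -0.8, 0.4]
opening: 0.0679
time: 6.0
tool_pos: [0.4295, 0.1917, 0.3793]
tool_rot: [3.12, 0.017, -0.332]
contact_force: [1.1, -0.2, -0.4]
opening: 0.0913
time: 6.33
tool_pos: [0.4696, 0.1785, 0.4046]
tool_rot: [3.129, 0.005, -0.33]
contact_force: [-0.8, 0.3, -0.2]
opening: 0.0916
[0.46951375 0.17850378 0.40429921] [ 3.12867906  0.00564253 -0.3297472 ] [0.22787608 0.27962399 0.17818963]
```

View pics/w3.png

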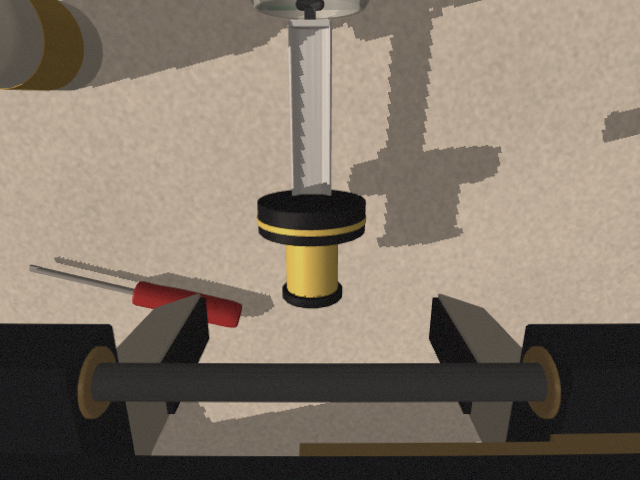

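```bash
python3 - <<'E'
from h import *
np.set_printoptions(precision=4,suppress=True)
m=viewer.camera_model('wrist'); s=robot.observe()
T=np.eye(4); T[:3,:3]=R.from_euler('xyz',s['tool_rot']).as_matrix(); T[:3,3]=s['tool_pos']; P=T@np.array(m['mount'])
im=cv2.imread('pics/w3.png')
a=plane([(310.5,27),(310.5,20)],m,P,.070);print('stop',a)
b=plane([(290,30),(331,30),(291.5,185),(331.5,185)],m,P,.063);b=[(b[0]+b[1])/2,(b[2]+b[3])/2];v=b[0]-b[1];print('bed',b,np.degrees(np.arctan2(v[1],v[0])))
f=plane([(312,296)],m,P,.095);d=plane([(312,193)],m,P,.115);print('flange',f,'discrear',d)
u=np.array([np.cos(np.radians(-19.2)),np.sin(np.radians(-19.2))])
print('mid by stop',a[:,:2]-.058*u,'by disc',d[:,:2]+.058*u,'by flange',f[:,:2]+(.104+.023)*u,'/',f[:,:2]+(.104+.015)*u)
g=cv2.cvtColor(im,cv2.COLOR_BGR2GRAY);print(g[12:36,311],g[185:200,311])
E
python3 -m creep '[[[0,-30,0,0,0,7],[0,-40,0,0,0,7],[5,-41,0,0,0,7],[5,-41,0,0,0,7],[10,-40,0,0,0,7]]]'
python3 -m creep '[[[15,-38,0,0,0,7],[15,-38,0,0,0,7],[15,-38,0,0,0,7],[15,-38,0,0,0,7],[15,-38,0,0,0,7]]]'
python3 -m creep '[[[5,-10,0,0,0,7],[0,0,0,0,0,7],[0,0,0,0,0,7],[0,0,0,0,0,7],[0,0,0,0,0,0]]]'
```

```text
stop [[0.5931 0.1377 0.07  ]
 [0.5971 0.1363 0.07  ]]
bed [array([0.5923, 0.138 , 0.063 ]), array([0.4915, 0.1723, 0.063 ])] -18.802265921344812
flange [[0.4189 0.1971 0.095 ]] discrear [[0.4959 0.1703 0.115 ]]
mid by stop [[0.5383 0.1568]
 [0.5423 0.1554]] by disc [[0.5506 0.1512]] by flange [[0.5389 0.1553]] / [[0.5313 0.1579]]
[ 44  49  49  49  47  47  52  97 167 166 167 164 165 154 122  93  94 103
 113 112 115 114 115 140] [130 105 106 105 104 104 105 105  89  57  15  11  23  24  25]
time: 6.8
tool_pos: [0.4827, 0.0066, 0.4006]
tool_rot: [3.133, 0.016, 0.241]
contact_force: [1.5, 0.6, -0.5]
opening: 0.0921
time: 7.22
tool_pos: [0.5529, -0.1822, 0.3969]
tool_rot: [-3.141, 0.021, 0.848]
contact_force: [0.7, -0.0, 0.5]
opening: 0.0917
time: 7.63
tool_pos: [0.5576, -0.1993, 0.3892]
tool_rot: [-3.128, 0.02, 1.351]
contact_force: [0.1, -0.2, 0.3]
opening: 0.0916
```

The wrist view shows the cradle fully out, with its bed at columns 290–331 and rows 26–193 and the tube mouth beyond it. The stop, bed and flange estimates all put the cradle middle at about (0.539, 0.156), at yaw -19°. Next I'll look at the fresh cartridge.

```bash
python3 -m creep '[[[33,-5,0,-0.5,-1,3],[33,-5,0,0,0,0],[0,0,0,0,0,0],[0,0,0,0,0,0]]]'
cat > fr.py <<'E'
from h import *
import sys
np.set_printoptions(precision=4,suppress=True)
im,m,P=shot('wrist',sys.argv[1]); s=robot.observe(); t=np.array(s['tool_pos']);Rm=R.from_euler('xyz',s['tool_rot']).as_matrix()
print(t,s['tool_rot'],'grasp',t+Rm[:,2]*.159,'tiltfix deg',np.degrees([-Rm[1,2],Rm[0,2]]))
for b in blobs(im,*COL['blue'],600):
    r=cv2.minAreaRect(b);bp=plane(cv2.boxPoints(r),m,P,.024);e=[bp[1]-bp[0],bp[2]-bp[1]]
    print(r,bp.mean(0),[(np.linalg.norm(x),np.degrees(np.arctan2(x[1],x[0]))) for x in e])
E
python3 fr.py w4.png
```

```text
time: 7.97
tool_pos: [0.6234, -0.2062, 0.3837]
tool_rot: [-3.134, 0.021, 1.393]
contact_force: [-0.3, -1.2, 0.5]
opening: 0.0917
[ 0.6232 -0.2061  0.3834] [-3.1338  0.0203  1.3927] grasp [ 0.6214 -0.2091  0.2244] tiltfix deg [ 1.0651 -0.646 ]
((424.0, 308.0), (54.0, 26.0), 90.0) [ 0.6949 -0.3161  0.024 ] [(np.float64(0.0223956983313599), np.float64(-10.108999386997466)), (np.float64(0.05354005124180475), np.float64(-94.91920664702775))]
((325.0, 205.0), (94.0, 42.0), 90.0) [ 0.625  -0.2097  0.024 ] [(np.float64(0.03277921946783622), np.float64(-10.152301613963107)), (np.float64(0.07832369953615702), np.float64(-99.02926236914725))]
((439.4774169921875, 140.36839294433594), (65.21235656738281, 29.749256134033203), 25.769329071044922) [ 0.7211 -0.1735  0.024 ] [(np.float64(0.021626478886702584), np.float64(56.54740535581646)), (np.float64(0.05131314980649509), np.float64(-34.17137622441853))]
```

View pics/w4.png

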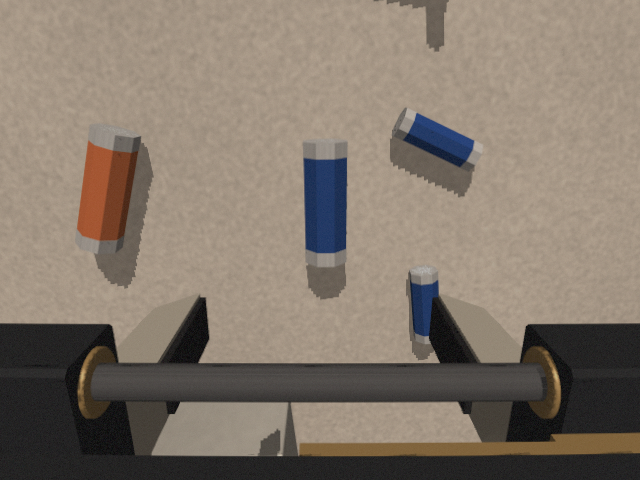

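The wrist view shows the fresh cartridge at (325,203), vertical in the image and well clear of the decoys and the spent one. Descending.

```bash
python3 -m creep '[[[1,-1,-20,1,-0.6,0.7],[1,-1,-35,0,0,0],[0,0,-35,0,0,0],[0,0,-35,0,0,0],[0,0,-30,0,0,0]]]' -1
python3 -m creep '[[[0,0,-15,0,0,0],[0,0,-5,0,0,0],[0,0,0,0,0,0]]]'
python3 fr.py w5.png
```

```text
time: 8.43
tool_pos: [0.6226, -0.2057, 0.2337]
tool_rot: [3.126, 0.004, 1.396]
contact_force: [0.4, -0.2, -0.2]
opening: 0.0918
time: 8.68
tool_pos: [0.6177, -0.2033, 0.206]
tool_rot: [3.141, 0.0, 1.391]
contact_force: [-0.4, -0.4, 0.9]
opening: 0.0915
[ 0.6179 -0.2034  0.2068] [3.14   0.0007 1.3911] grasp [ 0.6182 -0.2036  0.0478] tiltfix deg [0.0579 0.0825]
((339.0, 299.5), (127.0, 84.0), 90.0) [ 0.6268 -0.1995  0.024 ] [(np.float64(0.03313155592668595), np.float64(-10.327796422344303)), (np.float64(0.05822739070230382), np.float64(-97.67159585508085))]
((562.2000122070312, 202.10003662109375), (130.13916015625, 59.92662048339844), 26.56505012512207) [ 0.7196 -0.1733  0.024 ] [(np.float64(0.02170104772458276), np.float64(59.259024819052)), (np.float64(0.05394441394805652), np.float64(-34.400867327303864))]
```

```bash
python3 -m creep '[[[7,-5,0,0,0,1],[0,0,-14,0,0,0],[0,0,-10,0,0,0],[0,0,0,0,0,0]]]'
python3 fr.py w6.png
```

```text
time: 9.07
tool_pos: [0.6257, -0.2085, 0.1874]
tool_rot: [3.131, 0.003, 1.406]
contact_force: [-0.2, -0.1, -0.1]
opening: 0.0914
[ 0.6258 -0.2085  0.1881] [3.1306 0.0032 1.4064] grasp [ 0.6274 -0.2093  0.0291] tiltfix deg [0.2853 0.59  ]
((313.5, 418.5), (33.0, 83.0), 90.0) [ 0.6188 -0.246   0.024 ] [(np.float64(0.033266775860515206), np.float64(-9.924129288860577)), (np.float64(0.016544202636973742), np.float64(-97.80829542483418))]
((313.5, 302.0), (122.0, 95.0), 90.0) [ 0.6274 -0.1955  0.024 ] [(np.float64(0.03324975297083887), np.float64(-9.627757632360014)), (np.float64(0.049766233601766824), np.float64(-97.6078647357534))]
((563.9634399414062, 205.35205078125), (144.32919311523438, 67.33451843261719), 27.299571990966797) [ 0.7197 -0.1733  0.024 ] [(np.float64(0.021621738519324748), np.float64(59.154805301554255)), (np.float64(0.05374712196406807), np.float64(-34.03824331043471))]
```

View pics/w6.png

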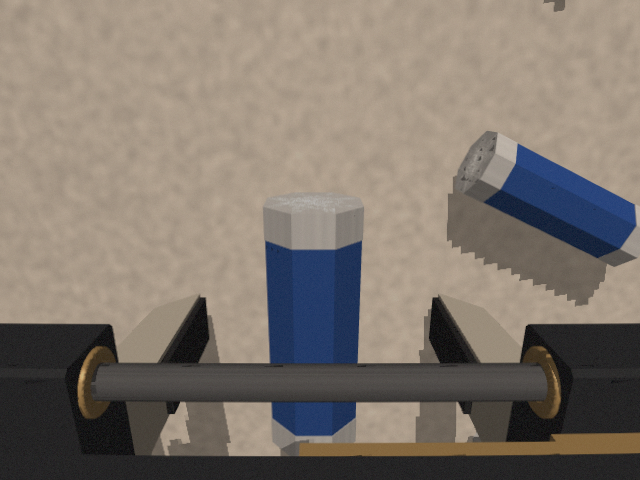

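The cartridge lies centred and parallel between the jaws. I'll lower about 7 mm and close.

```bash
python3 -m creep '[[[-1,0,-7,0.3,0.6,0],[0,0,-1,0,0,0]]]'
python3 -m creep '[[[0,0,0,0,0,0],[0,0,0,0,0,0],[0,0,0,0,0,0],[0,0,0,0,0,0]]]' 1 30
```

```text
time: 9.28
tool_pos: [0.6246, -0.2083, 0.1804]
tool_rot: [-3.141, -0.0, 1.406]
contact_force: [-0.7, -0.2, -0.2]
opening: 0.0919
time: 9.62
tool_pos: [0.6245, -0.2082, 0.1804]
tool_rot: [-3.141, -0.0, 1.406]
contact_force: [0.1, 0.2, 0.1]
opening: 0.0698
```

```bash
python3 -m creep '[[[0,0,0,0,0,0],[0,0,0,0,0,0],[0,0,0,0,0,0],[0,0,0,0,0,0],[0,0,0,0,0,0]]]'
python3 -m creep '[[[0,0,0,0,0,0],[0,0,0,0,0,0],[0,0,0,0,0,0]]]'
```

```text
time: 10.03
tool_pos: [0.6247, -0.2082, 0.1811]
tool_rot: [3.141, -0.0, 1.406]
contact_force: [0.7, 0.2, -1.3]
opening: 0.0366
time: 10.28
tool_pos: [0.6248, -0.2082, 0.1811]
tool_rot: [3.141, -0.0, 1.406]
contact_force: [0.5, -0.2, 0.4]
opening: 0.0336
```

```bash
python3 -m creep '[[[0,0,15,0,0,0],[0,0,35,0,0,0],[0,0,38,0,0,0],[0,0,38,0,0,0],[0,0,38,0,0,0]]]'
python3 -m creep '[[[-4,22,10,0,0,-7],[-5,24,0,0,0,-7],[-6,24,0,0,0,-7],[-6,24,0,0,0,-7],[-6,24,0,0,0,-7]]]'
python3 -m creep '[[[-6,24,0,0,0,-7],[-6,24,0,0,0,-7],[-6,24,0,0,0,-7],[-6,24,0,0,0,-7],[-6,24,0,0,0,-7]]]'
python3 -m creep '[[[-6,24,0,0,0,-7],[-6,24,0,0,0,-7],[-6,24,0,0,0,-7],[-6,24,0,0,0,-5],[0,0,0,0,0,0]]]'
```

```text
time: 10.7
tool_pos: [0.6207, -0.2066, 0.3374]
tool_rot: [-3.117, -0.007, 1.405]
contact_force: [0.6, -1.0, -0.8]
opening: 0.034
time: 11.12
tool_pos: [0.5935, -0.0904, 0.3597]
tool_rot: [-3.137, -0.006, 0.778]
contact_force: [1.1, 0.9, -0.2]
opening: 0.0338
time: 11.53
tool_pos: [0.5605, 0.0351, 0.3592]
tool_rot: [-3.136, -0.004, 0.153]
contact_force: [0.4, 0.6, -1.5]
opening: 0.0336
time: 11.95
tool_pos: [0.5325, 0.1393, 0.3585]
tool_rot: [-3.135, -0.001, -0.317]
contact_force: [-0.3, 0.2, -0.4]
opening: 0.0343
```

```bash
python3 -m creep '[[[6,17,-15,0,0,-0.8],[0,0,-20,0,0,0],[0,0,-15,0,0,0],[0,0,0,0,0,0],[0,0,0,0,0,0]]]'
python3 fr.py w7.png
```

```text
time: 12.37
tool_pos: [0.5379, 0.1583, 0.3077]
tool_rot: [-3.135, -0.003, -0.324]
contact_force: [0.8, 0.2, -0.8]
opening: 0.0336
[0.5378 0.1582 0.3077] [-3.1355 -0.0024 -0.3241] grasp [0.5385 0.159  0.1487] tiltfix deg [-0.2867  0.2418]
((318.4999694824219, 422.0), (39.99999237060547, 88.99998474121094), 90.0) [0.4028 0.2059 0.024 ] [(np.float64(0.06553719672110506), np.float64(-108.25139301711397)), (np.float64(0.03678675977351884), np.float64(163.37783416936094))]
((319.0, 306.0), (114.0, 98.0), 90.0) [0.4924 0.1755 0.024 ] [(np.float64(0.06358752964611605), np.float64(-108.41844544819723)), (np.float64(0.0856488667086796), np.float64(163.51883247148712))]
```

View pics/w7.png

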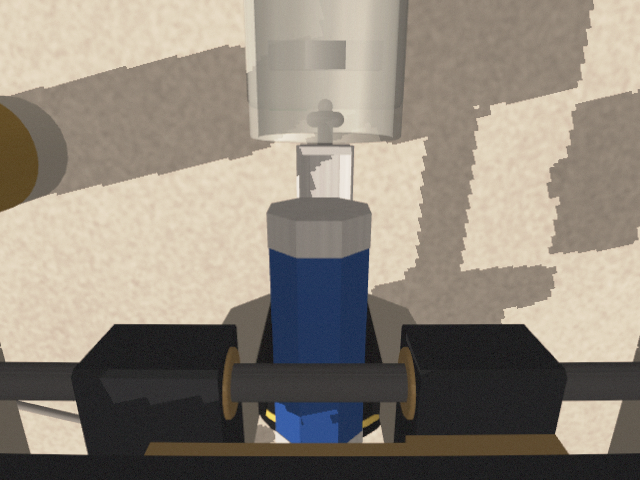

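The wrist view shows the cartridge at column 319, while the cradle's visible rear is centred near column 325. I'll work out the remaining offset.

Run:
```python
from h import *
np.set_printoptions(precision=4,suppress=True)
m=viewer.camera_model('wrist'); s=robot.observe()
T=np.eye(4); T[:3,:3]=R.from_euler('xyz',s['tool_rot']).as_matrix(); T[:3,3]=s['tool_pos']; P=T@np.array(m['mount'])
print(plane([(325,175),(325,150),(325,146)],m,P,.066))
zc=s['tool_pos'][2]-.159-.005
print('cart far top edge',plane([(319,212),(320,204)],m,P,zc+.017), 'mid z',zc)
print('cart axis',plane([(319,300),(319.5,235)],m,P,zc+.01))
```

```text
[[0.5837 0.1412 0.066 ]
 [0.5957 0.1372 0.066 ]
 [0.5976 0.1366 0.066 ]]
cart far top edge [[0.588  0.1424 0.1607]
 [0.5903 0.1414 0.1607]] mid z 0.14373270210131464
cart axis [[0.557  0.1529 0.1537]
 [0.579  0.1453 0.1537]]
```

```bash
python3 -m creep '[[[-1,-1,-10,-0.3,0.2,-0.3],[0,0,-15,0,0,0],[0,0,-12,0,0,0],[0,0,-8,0,0,0],[0,0,0,0,0,0]]]'
python3 fr.py w8.png
```

```text
time: 12.83
tool_pos: [0.5379, 0.1553, 0.2639]
tool_rot: [-3.14, -0.007, -0.332]
contact_force: [-0.3, 0.1, -1.1]
opening: 0.0338
[0.5381 0.1554 0.2646] [-3.1394 -0.0083 -0.3316] grasp [0.5395 0.1553 0.1057] tiltfix deg [0.0345 0.4895]
((317.9999694824219, 422.0), (87.99998474121094, 39.99999237060547), -0.0) [0.4401 0.1902 0.024 ] [(np.float64(0.030508264000677503), np.float64(-20.90030829212008)), (np.float64(0.05390882182385748), np.float64(-108.89791313613912))]
((319.0, 306.0), (114.0, 98.0), 90.0) [0.5141 0.1641 0.024 ] [(np.float64(0.05301533257536116), np.float64(-108.95122749811107)), (np.float64(0.07122751435286677), np.float64(163.04419381745933))]
```

```bash
python3 -m creep '[[[0,1,-6,0,0.5,0],[0,0,-8,0,0,0],[0,0,-3,0,0,0],[0,0,0,0,0,0]]]'
python3 fr.py w9.png
```

```text
time: 13.22
tool_pos: [0.5389, 0.1563, 0.2482]
tool_rot: [-3.141, -0.003, -0.332]
contact_force: [0.9, 0.0, -0.6]
opening: 0.034
[0.5389 0.1563 0.2484] [-3.1408 -0.0029 -0.332 ] grasp [0.5394 0.1563 0.0894] tiltfix deg [0.0103 0.171 ]
((318.4999694824219, 422.0), (39.99999237060547, 88.99998474121094), 90.0) [0.4523 0.1867 0.024 ] [(np.float64(0.05071694625919922), np.float64(-108.97584588655239)), (np.float64(0.028488760142470586), np.float64(162.90000707284827))]
((319.0, 306.0), (114.0, 98.0), 90.0) [0.5214 0.1626 0.024 ] [(np.float64(0.04921298876229209), np.float64(-109.00232016410332)), (np.float64(0.06633329464890401), np.float64(163.04109932452474))]
```

View pics/w9.png

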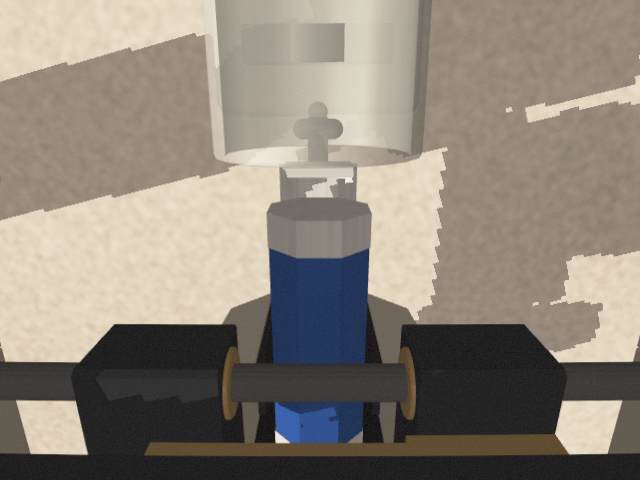

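The cradle's rear, at columns 280–357, is centred at 318.5, in line with the cartridge at 319, and there is a gap before the rear stop. Lowering the rest.

```bash
python3 -m creep '[[[0,0,-4,0,0.1,0],[0,0,-2,0,0,0],[0,0,-2,0,0,0]]]'
python3 -m creep '[[[0,0,-2,0,0,0]]]'; python3 -m creep '[[[0,0,-1.5,0,0,0]]]'
```

```text
time: 13.52
tool_pos: [0.5393, 0.1564, 0.2406]
tool_rot: [-3.141, -0.003, -0.332]
contact_force: [-0.4, 0.5, -2.2]
opening: 0.0335
time: 13.6
tool_pos: [0.5393, 0.1564, 0.2387]
tool_rot: [-3.14, -0.003, -0.332]
contact_force: [-2.7, -2.4, 18.4]
opening: 0.0334
time: 13.68
tool_pos: [0.5397, 0.1563, 0.2387]
tool_rot: [-3.14, -0.005, -0.331]
contact_force: [-6.5, -2.5, 21.5]
opening: 0.0336
```

It's seated at the predicted height, with a 20 N reaction. Releasing, rising and moving back over the grip.

```bash
python3 -m creep '[[[0,0,0.5,0,0,0],[0,0,0,0,0,0],[0,0,0,0,0,0],[0,0,0,0,0,0],[0,0,0,0,0,0]]]' -1
python3 -m creep '[[[0,0,0,0,0,0],[0,0,0,0,0,0],[0,0,8,0,0.2,0],[0,0,25,0,0,0],[0,0,35,0,0,0]]]'
python3 -m creep '[[[-10,4,35,0,0,0],[-30,10,35,0,0,0],[-35,12,20,0,0,0],[-20,7,0,0,0,0],[0,0,0,0,0,0]]]'
python3 fr.py w10.png
```

```text
time: 14.1
tool_pos: [0.5403, 0.1563, 0.2405]
tool_rot: [-3.139, -0.008, -0.331]
contact_force: [-0.6, -0.0, 0.0]
opening: 0.0625
time: 14.52
tool_pos: [0.538, 0.1559, 0.3034]
tool_rot: [3.136, 0.01, -0.332]
contact_force: [0.7, 0.4, -0.9]
opening: 0.0912
time: 14.93
tool_pos: [0.4443, 0.1878, 0.4019]
tool_rot: [-3.14, -0.001, -0.334]
contact_force: [0.1, -0.8, -0.5]
opening: 0.0918
[0.4458 0.1875 0.4023] [-3.1391 -0.0029 -0.3343] grasp [0.4463 0.1877 0.2433] tiltfix deg [-0.0782  0.2034]
((316.5, 72.0), (126.0, 53.0), 90.0) [0.5447 0.1556 0.024 ] [(np.float64(0.03973052719595198), np.float64(-109.17492250249319)), (np.float64(0.09231403727530069), np.float64(161.789387262797))]
```

View pics/w10.png

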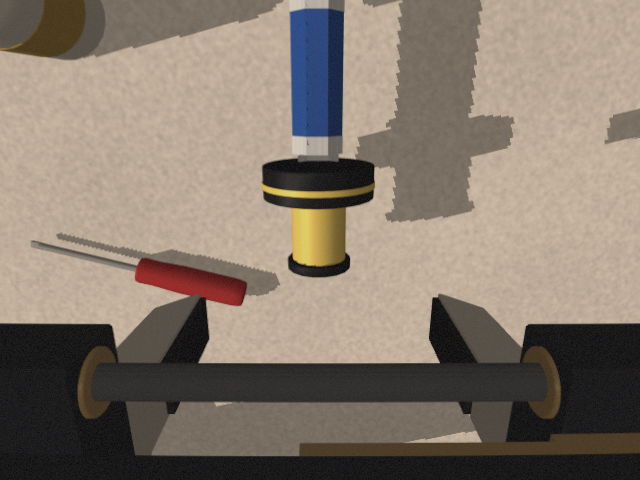

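The cartridge lies straight in the cradle at columns 291–343, clear of the disc. Now down onto the grip again.

```bash
python3 -m creep '[[[-6,3,-20,0,0.2,0],[0,0,-35,0,0,0],[0,0,-35,0,0,0],[0,0,-30,0,0,0],[0,0,-15,0,0,0]]]' -1 40
python3 -m creep '[[[0,0,-8,0,0,0],[0,0,0,0,0,0]]]'
```

```text
time: 15.4
tool_pos: [0.4434, 0.19, 0.2685]
tool_rot: [-3.131, -0.015, -0.334]
contact_force: [-0.7, -0.1, 0.1]
opening: 0.0916
time: 15.57
tool_pos: [0.4438, 0.189, 0.256]
tool_rot: [-3.136, -0.008, -0.335]
contact_force: [-0.5, 0.2, 0.4]
opening: 0.0918
```

```bash
python3 -m creep '[[[-5,2,-5,-0.3,0.4,0],[0,0,-8,0,0,0],[0,0,-3,0,0,0],[0,0,0,0,0,0]]]'
python3 -m creep '[[[0,0,0,0,0,0],[0,0,0,0,0,0],[0,0,0,0,0,0],[0,0,0,0,0,0],[0,0,0,0,0,0]]]' 1 40
```

```text
time: 15.9
tool_pos: [0.4406, 0.191, 0.2403]
tool_rot: [3.141, -0.006, -0.336]
contact_force: [-0.6, -0.1, 0.3]
opening: 0.0923
time: 16.32
tool_pos: [0.4414, 0.1913, 0.2425]
tool_rot: [-3.14, -0.01, -0.335]
contact_force: [0.3, 0.2, -1.0]
opening: 0.0631
```

```bash
python3 -m creep '[[[-1,0,-3,0,0.4,0.2],[0,0,0,0,0,0],[0,0,0,0,0,0],[0,0,0,0,0,0],[0,0,0,0,0,0]]]'
python3 -m creep '[[[0,0,0,0,0,0],[0,0,0,0,0,0]]]'
```

```text
time: 16.73
tool_pos: [0.4398, 0.1905, 0.2396]
tool_rot: [3.138, -0.003, -0.33]
contact_force: [1.6, 4.4, -0.6]
opening: 0.039
time: 16.9
tool_pos: [0.4398, 0.1906, 0.2396]
tool_rot: [3.139, -0.003, -0.33]
contact_force: [0.2, -0.0, 0.5]
opening: 0.0393
```

```bash
python3 -m creep '[[[5.7,-1.9,0,0,0,0],[7.6,-2.6,0,0,0,0],[9.5,-3.2,0,0,0,0],[9.5,-3.2,0,0,0,0],[9.5,-3.2,0,0,0,0]]]'
```

```text
time: 17.32
tool_pos: [0.4803, 0.1772, 0.2396]
tool_rot: [3.137, 0.007, -0.328]
contact_force: [-1.2, 1.1, 1.9]
opening: 0.0392
```

```bash
python3 -m creep '[[[9.5,-3.2,0,0,0,0],[9.5,-3.2,0,0,0,0],[9.5,-3.2,0,0,0,0],[9.5,-3.2,0,0,0,0],[9.5,-3.2,0,0,0,0]]]'
python3 -m creep '[[[9.5,-3.2,0,0,0,0],[7.6,-2.6,0,0,0,0],[5.7,-1.9,0,0,0,0]]]'
```

```text
time: 17.73
tool_pos: [0.5344, 0.1586, 0.2396]
tool_rot: [3.138, 0.005, -0.33]
contact_force: [-0.7, 0.6, 2.1]
opening: 0.0396
time: 17.98
tool_pos: [0.5605, 0.1496, 0.2395]
tool_rot: [3.139, 0.007, -0.331]
contact_force: [-10.1, 4.3, 11.2]
opening: 0.039
```

```bash
python3 -m creep '[[[4,-1.3,0,0,0,0],[4,-1.3,0,0,0,0],[4,-1.3,0,0,0,0]]]'
python3 -m creep '[[[4,-1.3,0,0,0,0]]]'
```

```text
time: 18.23
tool_pos: [0.5712, 0.1463, 0.2393]
tool_rot: [3.137, 0.02, -0.332]
contact_force: [-28.2, 12.9, 22.5]
opening: 0.0391
time: 18.32
tool_pos: [0.5728, 0.1461, 0.2394]
tool_rot: [3.135, 0.031, -0.332]
contact_force: [-16.9, 4.5, 14.3]
opening: 0.0391
```

```bash
python3 -m creep '[[[0,0,0,0,0,0],[0,0,0,0,0,0],[0,0,0,0,0,0],[0,0,0,0,0,0],[0,0,0,0,0,0]]]' -1
python3 -m creep '[[[0,0,0,0,0,0],[0,0,0,0,-1,0],[0,0,15,0,-0.5,0],[0,0,35,0,0,0],[0,0,35,0,0,0]]]'
python3 -m creep '[[[0,0,35,0,0,0],[0,0,35,0,0,0],[0,0,10,0,0,0],[0,0,0,0,0,0],[0,0,0,0,0,0]]]'
python3 - <<'E'
from h import *
im,m,P=shot('wrist','w11.png'); t,_,_=shot('top'); s,_,_=shot('side')
cv2.imwrite('pics/c11.png',np.hstack([cv2.resize(im,(400,300)),cv2.resize(t[120:300,180:420],(400,300))]))
cv2.imwrite('pics/c11b.png',np.vstack([cv2.resize(im,(800,600))[:330],cv2.resize(s[230:350,200:400],(450,270)) if 0 else cv2.resize(np.hstack([t[140:280,200:360],s[230:370,200:360]]),(800,270))[:,:]]))
for b in blobs(im,*COL['yellow']): print(cv2.boundingRect(b))
print(robot.observe()['tool_pos'],robot.observe()['tool_rot'])
E
```

```text
time: 18.73
tool_pos: [0.5742, 0.1454, 0.2387]
tool_rot: [3.135, 0.03, -0.332]
contact_force: [0.1, -0.4, 0.2]
opening: 0.068
time: 19.15
tool_pos: [0.5725, 0.1442, 0.3194]
tool_rot: [3.138, 0.016, -0.334]
contact_force: [1.4, 1.0, 0.4]
opening: 0.0915
time: 19.57
tool_pos: [0.5714, 0.1441, 0.4174]
tool_rot: [-3.137, -0.004, -0.334]
contact_force: [-1.0, 0.2, 0.2]
opening: 0.0919
(293, 204, 52, 57)
(265, 179, 108, 17)
[0.57136901 0.14403574 0.41476292] [-3.13887530e+00  4.70564485e-04 -3.33669587e-01]
```

View pics/c11b.png

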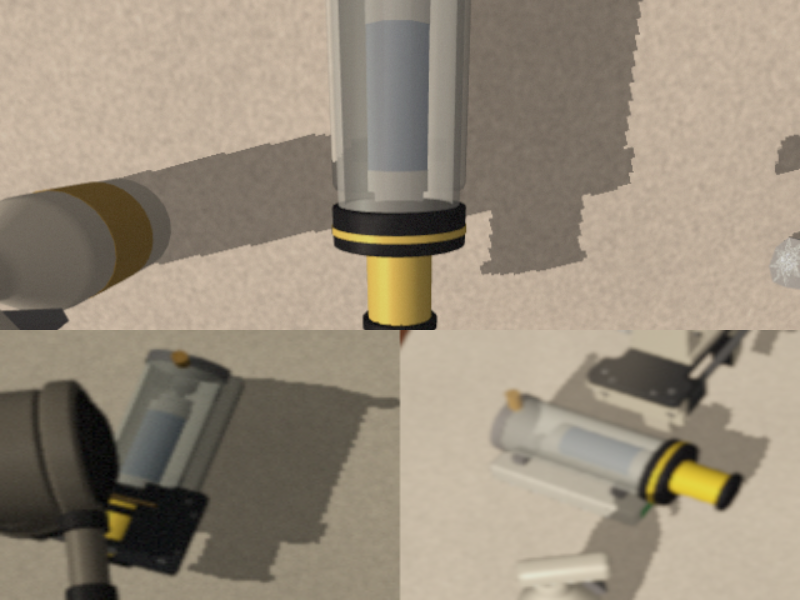

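The cartridge shows through the clear tube and the cap appears flush. I'll compare cap positions numerically with the initial closed pictures.

Run:
```python
from h import *
np.set_printoptions(precision=4,suppress=True)
mt=viewer.camera_model('wrist')
u=np.array([.945,-.326])
def P(p,r):
    T=np.eye(4);T[:3,:3]=R.from_euler('xyz',r).as_matrix();T[:3,3]=p;return T@np.array(mt['mount'])
for f,p,r in(('w1',[0.57278037,0.1642879,0.39823264],[-3.13854591,0.00552778,-0.32716273]),('w11',[0.57136901,0.14403574,0.41476292],[-3.1388753,0.00047,-0.33366959])):
    for b in blobs(cv2.imread(f'pics/{f}.png'),*COL['yellow']):
        x,y,w,h=cv2.boundingRect(b)
        if w>200 or x<200: continue
        q=plane([(x+w/2,y+h)],mt,P(p,r),.095)[0]; print(f,(x,y,w,h),q,'along',q[:2]@u)
a=cv2.imread('pics/side1.png'); s,_,_=shot('side')
for im in(a,s):
    for b in blobs(im,*COL['yellow']): M=cv2.moments(b);print(M['m10']/M['m00'],M['m01']/M['m00'],cv2.boundingRect(b))
```

```text
w1 (318, 199, 55, 61) [0.5452 0.155  0.095 ] along 0.46472211355787285
w1 (290, 174, 114, 16) [0.5924 0.1389 0.095 ] along 0.5145468823775255
w11 (293, 204, 52, 57) [0.5447 0.1542 0.095 ] along 0.4645009043773916
w11 (265, 179, 108, 17) [0.5912 0.1381 0.095 ] along 0.5136583244148597
267.6747544771808 394.9688041594454 (250, 378, 33, 26)
318.6671449067432 308.3821138211382 (307, 298, 25, 23)
267.75395430579965 394.97363796133567 (250, 378, 33, 26)
318.67956064947464 308.37392550143267 (307, 298, 25, 23)
```

The cap is back at its original closed position: the side-view centroid agrees to 0.02 px and the wrist estimate to under 1 mm. Handing in.

```bash
python3 -c "
from cell import robot
s=robot.observe(); print(s['time'],s['contact_force'],s['opening']); print(robot.hand_in())"
```

```text
19.7667 [ 0.674907    0.14296899 -0.45022537] 0.09176397332763396
the job is handed in; nothing more can be done
None
```

The job is done and handed in at about 19.8 s of the 66 s allowed. I pulled the cap out to its open stop, laid the large blue cartridge in the cradle and released it. I then pressed the cap back to its end stop, with a reaction of about 30 N.

**Last checks:**
- **Cap home:** it is back at its starting closed position. The side-view centroid agrees within 0.02 px and the wrist-camera estimate within 1 mm.
- **Cartridge:** the wrist, side and top pictures all show it inside the clear tube.
- **Robot:** the gripper is open above the dryer and touching nothing.
- **Other items:** the arm had no contact with anything else. I compared only the spray bottle with its first picture, and it is unchanged. I did not re-measure the spent cartridge, the carton, the screwdriver or the small blue decoys.

No check failed. One early estimate of the cradle middle, taken from the cap disc edge, was about 12 mm off the others. I had applied the wrong height to that edge. The rear-stop and flange estimates agreed, so I used those.

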